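Glue-press a pencil tin's sleeve against the fence

ROBOT

A 6-joint arm with a two-finger parallel gripper is mounted at the origin on the work surface. World frame = base frame: x ahead of the robot, y to its left, z up, the work surface at z = 0. Lengths are in m, angles in rad, forces in N, time in s.
With the tool pointing down it reaches from about 0.325 to 0.9 m from the base axis. Payload 6.1 kg.
Tool frame: the origin (TCP) lies midway between the tips of the shut fingers; the grasp point (between the pads) lies 19 mm behind it; z points along the fingers, y is the line along which they close (so a half turn about z gives the same grasp; the last joint's range is limited). The gripper opens to 85 mm and grips with 20 to 120 N. Pads are 22 mm wide; open, the fingers measure 114 mm over their backs; the gripper's body (76 mm by 85 mm) begins 54 mm behind the grasp point. The pads swing forward as they close: fully open they stand 13 mm farther back than shut.
Start: joints at [1.121, 0.22, 1.526, -0, 1.395, -0.126], TCP at [0.199, 0.593, 0.231] pointing down, gripper open.
Joint ranges: [-2.98, 2.98], [-0.91, 2.08], [0.09, 2.57], [-1.24, 4.39], [0.2, 2.65], [-2.68, 2.68]. Speed limits (rad/s): [2.57, 2.57, 3.01, 3.14, 3.14, 3.14].

INTERFACE

Orientations are given as a rotation vector (axis times angle).
In Python, from cell import bot gives the robot as it stands.
- The arm moves only by the tool jog_arm, never from a script. Its argument "rows" is a list of rows, each an object of numbers: "hand": the opening, from 0 (shut) to 1 (fully open); "x", "y", "z": the shift along the world's x, y, z in mm; "wx", "wy", "wz": the turn, a rotation vector about the world's x, y, z in degrees. In form: [{"hand": .., "x": .., "y": .., "z": .., "wx": .., "wy": .., "wz": ..}, ...]. A call has 1 to 20 rows; each row shifts and turns the commanded pose from where the row before left it; what a row does not reach is not made up. A row lasts 1/8 s, in which the tool goes at most 62.5 mm and 10.7 degrees, less where a joint would pass 70% of its speed; a pose out of reach is approached as far as the arm can. A call is refused whole if a number of a shift passes 62.5 or a number of a turn 10.7, either way. A call with a gripper value outside its range is refused whole. The fingers move at their own pace and stop on an object; the grip force is fixed at half the most. Time passes only in rows, so rows that do not move let the fingers close. It gives the time, the measured TCP pose, the force, the opening and the grip force at its end, in the units of the state.
- bot.state(): the state, without advancing time (a new reading comes with each control period).
- bot.read_camera(name): name is "scene" or "top" or "wrist"; returns a dict with "color" (384x512x3 uint8, red, green, blue), "intrinsics" (3x3 intrinsics, pixels), "rvec" (rotation vector, rad) and "tvec" (3), from world to camera coordinates, as OpenCV has them. Camera axes: x right, y down, z forward; pixel columns grow to the right and rows downward; lengths in m; the calibration is good to about 2 mm. A picture is of the moment at which its call begins. There is no depth.
- bot.sign_off(): hands the job in; it is judged then, once.
The state is a dict: "time_s": time; "joints": joint angles; "joint_vel": joint speeds; "tau": joint torques, N m; "ee_pos": TCP position; "tcp_rot": TCP orientation; "wrist_force": force on the tool from outside, world axes, zero at the start; "torque": the same for the moment, N m; "finger_gap": opening from 0.0 (shut) to 1.0 (fully open); "grasp_force": force on a finger pad.
Only numpy, scipy, OpenCV 4.12 (cv2) and the standard library are available. Lean on these libraries where they do the work, as an engineer would, in place of code of your own. Each camera call takes 0.05 s, during which the arm holds its last target. There are 200 camera calls.

TASK

The cardboard sleeve's floor and the narrow side nearest the fence have just been glued: pick up the tall narrow pencil tin and slide it all the way down into the sleeve as a former, then bring the sleeve up square to the wooden fence so that this narrow side lies flat on it, and with one diagonal push press the sleeve firmly against the fence and the table together, with roughly 1.5 kg of push each way, without crushing the cardboard. The program finishes while still holding that push, not letting go; leave everything else on the table where it is.

Things in the scene. Friction and masses are not known exactly. Their poses are not given: they have to be found in the camera images.
- tin: the pencil tin: tall narrow upright closed metal box, 96 mm (its x) x 44 mm (its y) x 140 mm tall (its z), 0.3 to 0.5 kg, plain metal with a grey panel and a raised bead 28 mm below the top; starts standing on the table. Origin at the centre of its underside
- tin_top (a point): centre of the tin's top face, 140 mm above its underside
- sleeve: the sleeve: rigid open-topped cardboard case standing loose on the table, about 0.12 kg. Outside 108 (its x) x 56 mm (its y); walls 4 mm thick, 80 mm high; floor 4 mm thick; inside 100 x 48 mm (2 mm to spare round the tin). Short flaps splay out above the walls, to 93 mm high, 6 mm beyond them. A 56 mm narrow side faces roughly to the fence. Origin at the centre of its underside
- sleeve_mouth (a point): centre of the sleeve's mouth at the top of its walls, 80 mm above its underside. With the tin home, the tin's top is 144 mm above the table
- fence: the fence: upright plywood board fixed to the table, 240 mm long (its y), 22 mm thick, 60 mm high, braced from behind. Origin at the foot of its flat front face, in the middle of its length; its x axis points horizontally through the board, away from the robot and from the sleeve, so pushing along +x presses on the face, which is the plane x = 0
- table: the table, smooth laminate, top at height 0; immovable. The sleeve slides on it, and on the fence, with a friction coefficient of about 0.3 (0.24 to 0.36), so both take part of a push
- wide_tin: bystander: a wider, lower metal tin, 105 x 68 mm and 100 mm tall, standing near the pencil tin; too wide for the sleeve. Origin at the centre of its underside
- tape_roll: bystander: roll of packing tape lying flat, 100 mm across, 48 mm high; origin at the centre of its underside
- stapler: bystander: desk stapler, 130 x 34 mm, 56 mm high; origin at the centre of its underside
- markers: bystander: bundle of five marker pens lying on the table, 135 x 52 mm, 31 mm high; origin at the centre of its underside
- note_pad: bystander: square pad of sticky notes, 76 x 76 x 22 mm; origin at the centre of its underside
- pencil_pot: bystander: round pot of pencils, 76 mm across, 175 mm high with its pencils; origin at the centre of its underside
- scissors: bystander: scissors lying flat, 150 mm long, 8 mm high; origin at the pivot end of the handles, on the table

How it is judged:
By the outcome, as a careful person would: the job done as asked, in the order asked, and still so for the second after the job is handed in, while the arm keeps its last pose, push and grip.
It also fails if it takes over 59 s, if anything falls off the work surface, if the arm or the gripper's body presses on something with over 40 N, if the wrist force passes 120 N, or if a joint passes its speed limit or range.

## Working session

There is one attempt and no reset: what is moved stays moved. The work goes in short steps, Python scripts to look and compute and a tool call to move; the robot and the scene stay as the last step left them, time stands still between calls to the robot, and variables do not carry over. Pictures are saved under pics/ and viewed, at most 14 in all, crops included, and the job is handed in when it is done.

Besides the shell and the picture viewer there is one more tool, called after "Call:" as name(argument=value, ...), one argument or row to a line, values as JSON. jog_arm: Moves the arm, as the interface text tells. Its arguments: {"type":"object","properties":{"rows":{"type":"array","items":{"type":"object","properties":{"hand":{"type":"number"},"x":{"type":"number"},"y":{"type":"number"},"z":{"type":"number"},"wx":{"type":"number"},"wy":{"type":"number"},"wz":{"type":"number"}}}}},"required":["rows"]}

```bash
mkdir -p pics
cat > h.py <<'E'
import numpy as np, cv2
from cell import bot
def cam(n):
    c=bot.read_camera(n); c['R']=cv2.Rodrigues(np.array(c['rvec'],float))[0]; c['t']=np.array(c['tvec'],float).ravel(); c['K']=np.array(c['intrinsics'],float); return c
def ray(c,uv):
    d=c['R'].T@np.linalg.inv(c['K'])@np.array([uv[0],uv[1],1.]); return -c['R'].T@c['t'],d
def onz(c,uv,z):
    o,d=ray(c,uv); return o+d*(z-o[2])/d[2]
def proj(c,P):
    p=c['K']@(c['R']@np.array(P,float)+c['t']); return p[:2]/p[2]
def save(c,n,crop=None,s=1):
    im=c['color'][:,:,::-1]
    if crop: im=im[crop[1]:crop[3],crop[0]:crop[2]]
    cv2.imwrite('pics/'+n,cv2.resize(im,None,fx=s,fy=s,interpolation=cv2.INTER_CUBIC))
E
python3 - <<'E'
from h import *
for n in('top','scene'):
    c=cam(n); save(c,n+'0.png',s=1.5); o,d=ray(c,(256,192)); print(n,o,d,c['K'][0,0]); np.savez('pics/'+n+'0.npz',color=c['color'],K=c['K'],R=c['R'],t=c['t'])
print(bot.state())
E
```

```text
top [ 0.3798518  -0.00770089  1.53095235] [ 1.02729533e-01 -6.66809527e-04 -9.94716756e-01] 454.173483631035
scene [ 1.41884376 -0.0072788   1.53039024] [-0.53075012  0.00562697 -0.8476029 ] 471.2653425085037
{'time_s': 0.1, 'joints': array([ 1.12092394e+00,  2.21149928e-01,  1.52751598e+00,  3.22628286e-06,
        1.39470997e+00, -1.26105499e-01]), 'joint_vel': array([-7.66277799e-04, -1.00725441e-03, -1.63316890e-03,  6.15725295e-04,
        8.26913632e-05, -2.02395648e-03]), 'tau': array([ 1.83684453e-03, -4.98239815e+01, -3.90549874e+01, -2.30241631e-05,
        5.52165991e-03, -1.74948764e-05]), 'ee_pos': array([0.19859963, 0.59202065, 0.23029679]), 'tcp_rot': array([-5.06272031e-01, -3.10001365e+00,  2.68386540e-03]), 'wrist_force': array([ 0.26799574, -0.1425216 ,  0.03551218]), 'torque': array([0.00034644, 0.01770172, 0.03936287]), 'grasp_force': 0.0, 'finger_gap': 0.9968042548085907}
```

View pics/top0.png

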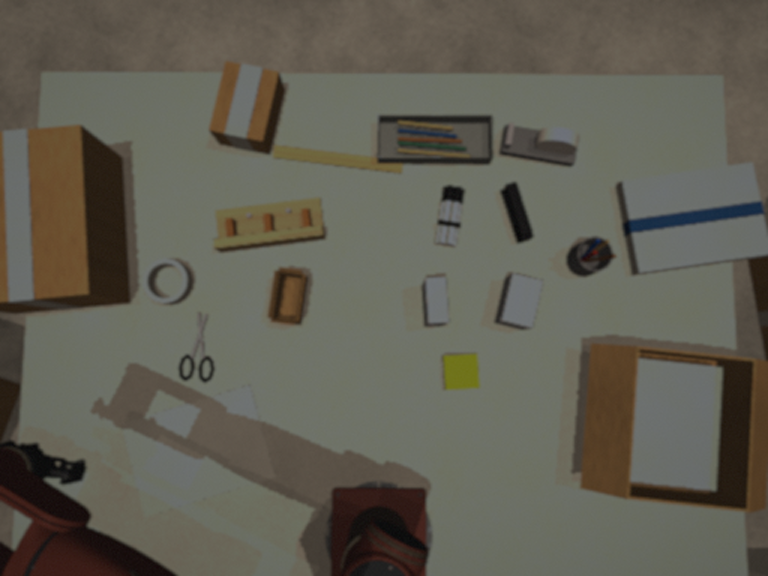

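View pics/scene0.png

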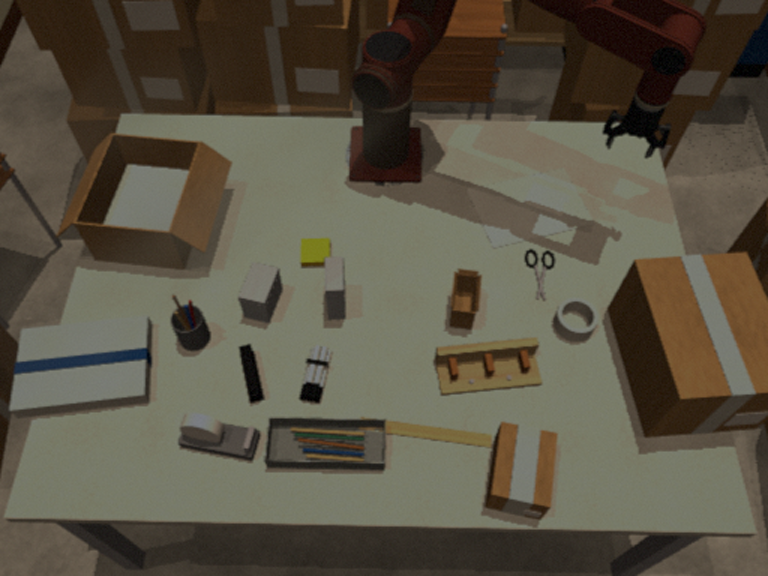

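The top view (512-px coordinates) shows the pencil tin at about (291,200), the wide tin at (347,200), the sleeve at (193,197) and the fence at (180,148), with its front face toward the robot along row 162. I'll measure these coarsely, then refine with the wrist camera.

```bash
cat > m.py <<'E'
from h import *
def rects(c,mask,box,z,minA=30):
    m=np.zeros_like(mask,np.uint8); x0,y0,x1,y1=box; m[y0:y1,x0:x1]=mask[y0:y1,x0:x1]*255
    for k in cv2.findContours(m,cv2.RETR_EXTERNAL,cv2.CHAIN_APPROX_NONE)[0]:
        if cv2.contourArea(k)<minA: continue
        b=cv2.boxPoints(cv2.minAreaRect(k)); P=np.array([onz(c,p,z)[:2] for p in b])*1000
        e=P[1]-P[0],P[2]-P[1]
        print(np.round(P.mean(0),1),'sides',[round(float(np.hypot(*v)),1) for v in e],'ang',[round(float(np.degrees(np.arctan2(v[1],v[0]))),1) for v in e],'px',np.round(b.mean(0),1))
E
python3 - <<'E'
from m import *
f=np.load('pics/top0.npz'); c={k:f[k] for k in f}
hsv=cv2.cvtColor(c['color'],cv2.COLOR_RGB2HSV)
for p in [(291,200),(285,200),(345,198),(193,197),(193,183),(180,160),(180,140),(230,200)]: print(p,hsv[p[1],p[0]])
H,S,V=[hsv[:,:,i].astype(int) for i in range(3)]
print('tins'); rects(c,(S<25)&(V>100),(275,175,370,225),.14)
print('wide z.1'); rects(c,(S<25)&(V>100),(325,175,370,225),.10)
print('sleeve'); rects(c,(S>110)&(H<20),(170,170,215,222),.093)
print('fence'); rects(c,(S>70)&(H<30),(135,125,222,168),.06)
print(proj(c,[.5,.2,0]), proj(c,[.6,.2,0]))
E
```

```text
(291, 200) [ 90   9 116]
(285, 200) [ 30   2 106]
(345, 198) [105  13 118]
(193, 197) [ 16 145 109]
(193, 183) [ 14 132  52]
(180, 160) [ 21  94 100]
(180, 140) [ 24 101 111]
(230, 200) [ 38  27 115]
tins
[ 434.2 -224.7] sides [45.9, 15.3] ang [-89.6, 179.3] px [326.5 221.5]
[ 442.6 -339.5] sides [30.6, 30.6] ang [-89.6, 178.8] px [364. 219.]
[ 489.5 -189.1] sides [43.2, 32.7] ang [-7.5, -96.8] px [314.7 203.4]
[ 502.  -211.6] sides [290.5, 151.2] ang [-89.6, 178.8] px [322.  199.5]
wide z.1
[ 444.4 -349. ] sides [31.5, 31.4] ang [-89.6, 178.8] px [364. 219.]
[ 506.  -296.5] sides [139.9, 155.5] ang [-89.6, 178.8] px [347.  199.5]
sleeve
[511.6 196.5] sides [115.4, 67.0] ang [-6.8, -97.8] px [191.4 196.9]
fence
[670.7 248.2] sides [242.3, 91.8] ang [-82.4, -172.1] px [178.1 149.5]
[194.19239363 202.78610978] [194.79423062 173.49112545]
```

Call:
jog_arm(
  rows=[
    {"x":29,"y":-50,"z":14,"wz":1.5},
    {"x":29,"y":-50,"z":14,"wz":1.5},
    {"x":29,"y":-50,"z":14,"wz":1.5},
    {"x":29,"y":-50,"z":14,"wz":1.5},
    {"x":29,"y":-50,"z":14,"wz":1.5},
    {"x":29,"y":-50,"z":14,"wz":1.5},
    {"x":29,"y":-50,"z":14,"wz":1.5},
    {"x":29,"y":-50,"z":14,"wz":1.5},
    {"x":0},
    {"x":0},
  ],
)

```text
invalid input
```

Run:
```python
from h import *
c=cam('wrist'); save(c,'w1.png',s=1.5); np.savez('pics/w1.npz',**{k:c[k] for k in('color','K','R','t')})
print(ray(c,(256,192)),c['K'][0,0]); 
for P in([.5116,.1965,.093],[.62,.22,0]): print(proj(c,P))
```

```text
(array([0.13099806, 0.61429259, 0.3728758 ]), array([ 0.26431185, -0.08513355, -0.96069679])) 269.7044931093247
[ 73.23588343 453.87354063]
[142.65706334 429.74652871]
```

View pics/w1.png

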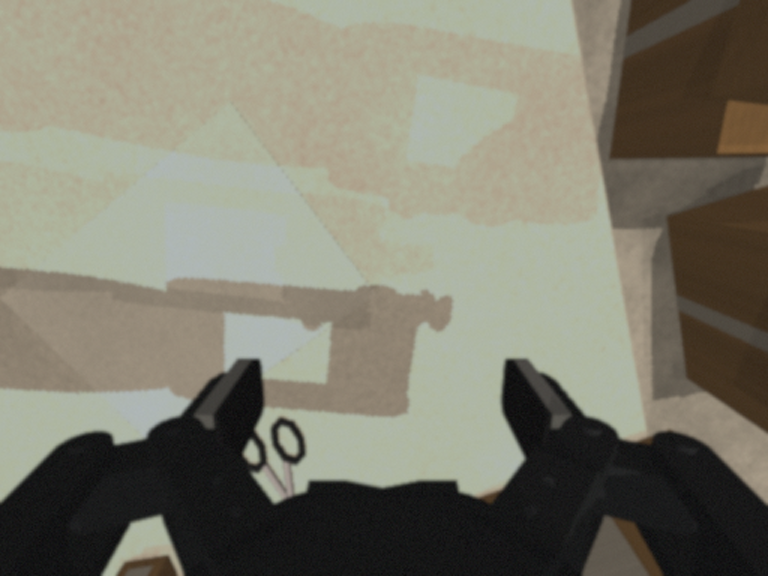

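The wrist image shows only the table and scissors, because the move was refused. The camera sits on the robot side of the tool and the fingers appear at the bottom. I'll resend with complete rows and go further in x.

Call:
jog_arm(
  rows=[
    {"hand":1,"x":49,"y":-50,"z":15,"wx":0,"wy":0,"wz":1.5},
    {"hand":1,"x":49,"y":-50,"z":15,"wx":0,"wy":0,"wz":1.5},
    {"hand":1,"x":49,"y":-50,"z":15,"wx":0,"wy":0,"wz":1.5},
    {"hand":1,"x":49,"y":-50,"z":15,"wx":0,"wy":0,"wz":1.5},
    {"hand":1,"x":49,"y":-50,"z":15,"wx":0,"wy":0,"wz":1.5},
    {"hand":1,"x":49,"y":-50,"z":15,"wx":0,"wy":0,"wz":1.5},
    {"hand":1,"x":49,"y":-50,"z":15,"wx":0,"wy":0,"wz":1.5},
    {"hand":1,"x":49,"y":-50,"z":15,"wx":0,"wy":0,"wz":1.5},
    {"hand":1,"x":0,"y":0,"z":0,"wx":0,"wy":0,"wz":0},
    {"hand":1,"x":0,"y":0,"z":0,"wx":0,"wy":0,"wz":0},
  ],
)

```text
time_s: 1.4
ee_pos: [0.5407, 0.2433, 0.3354]
tcp_rot: [-0.181, -3.135, -0.0]
wrist_force: [-0.3, -0.4, -0.0]
finger_gap: 0.999
grasp_force: 0.0
```

Run:
```python
from h import *
c=cam('wrist'); save(c,'w2.png',s=1.5); np.savez('pics/w2.npz',**{k:c[k] for k in('color','K','R','t')})
print(ray(c,(256,192)),bot.state()['ee_pos']) 
for P in([.5116,.1965,.093],[.62,.22,0]): print(proj(c,P))
```

```text
(array([0.46994862, 0.25068268, 0.47806273]), array([ 0.27534692, -0.02676028, -0.96099676])) [0.5402603  0.24386548 0.33532401]
[220.09584395 149.19919767]
[247.51960699 199.74174699]
```

View pics/w2.png

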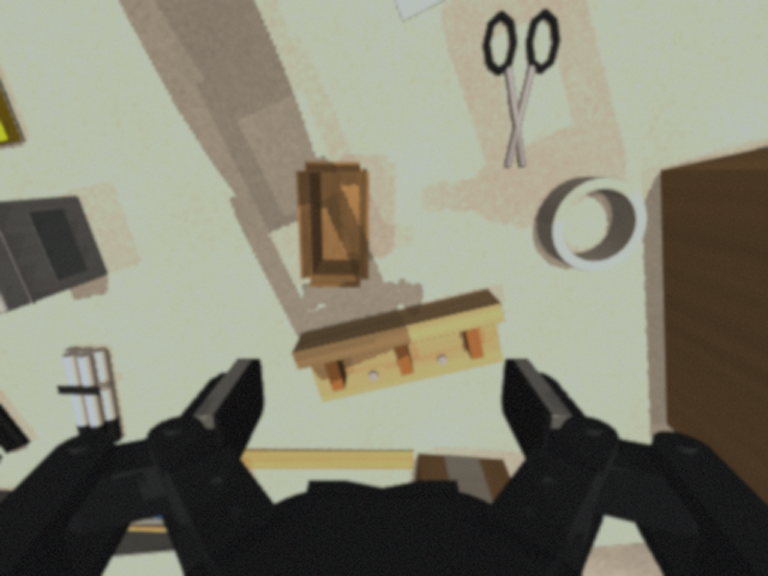

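The wrist view (512-px coordinates) shows the sleeve centred near (222,149), the fence foot running from about (197,233) to (326,194), and the wide tin at far left. I'll zoom in for edges.

Run:
```python
from m import *
f=np.load('pics/w2.npz'); c={k:f[k] for k in f}
save(c,'w2c.png',(185,95,345,275),s=5) if 0 else save(c,'w2c.png',(185,95,345,215),s=5)
hsv=cv2.cvtColor(c['color'],cv2.COLOR_RGB2HSV); H,S,V=[hsv[:,:,i].astype(int) for i in range(3)]
m=(S>105)&(H<22)
rects(c,m,(190,100,255,196),.093)
# fence foot: topmost strongly coloured pixel in each column, below sleeve
m=(S>75)&(H<28); pts=[]
for u in range(204,326,3):
    lo=int(222-(u-204)*.3)-14
    col=S[lo:lo+34,u]; k=np.argmax(np.diff(cv2.GaussianBlur(col.astype(np.float32).reshape(-1,1),(1,5),0).ravel()))
    pts.append(onz(c,(u,lo+k+.5),0)[:2]*1000)
pts=np.array(pts); v=cv2.fitLine(pts.astype(np.float32),cv2.DIST_HUBER,0,.5,.01).ravel()
n=np.array([v[1],-v[0]]); r=(pts-v[2:])@n
print('foot',v,np.degrees(np.arctan2(v[1],v[0])),'res',np.round(r,1)); print(pts[0],pts[-1])
```

```text
[513.9 197.4] sides [62.6, 115.9] ang [83.4, -7.2] px [221. 149.]
foot [ 1.3468629e-01 -9.9088830e-01  6.3787524e+02  2.4837961e+02] -82.259514 res [-0.   0.5 -0.9 -0.3  0.2  0.7 -0.7 -0.1  0.4  1.  -0.5  0.1  0.6 -0.8
 -0.2  0.3 -1.1 -0.6 -0.   0.5  1.  -0.4  0.2  0.7 -0.7 -0.2  0.4  0.9
 -0.5  0.1  0.6 -0.8 -0.3  0.3 -1.1 -0.6 -0.1  0.5  1.  -0.4  0.1]
[653.65376255 132.30838432] [622.29665842 361.93056423]
```

View pics/w2c.png

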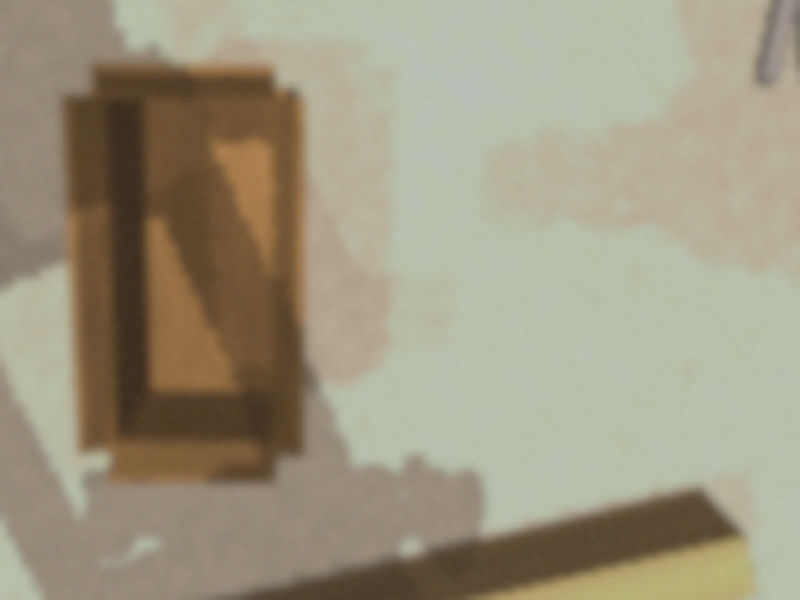

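Call:
jog_arm(
  rows=[
    {"hand":1,"x":3,"y":-50,"z":0,"wx":0,"wy":0,"wz":0},
    {"hand":1,"x":3,"y":-50,"z":0,"wx":0,"wy":0,"wz":0},
    {"hand":1,"x":3,"y":-50,"z":0,"wx":0,"wy":0,"wz":0},
    {"hand":1,"x":3,"y":-50,"z":0,"wx":0,"wy":0,"wz":0},
    {"hand":1,"x":3,"y":-50,"z":0,"wx":0,"wy":0,"wz":0},
    {"hand":1,"x":3,"y":-50,"z":0,"wx":0,"wy":0,"wz":0},
    {"hand":1,"x":3,"y":-50,"z":0,"wx":0,"wy":0,"wz":0},
    {"hand":1,"x":0,"y":0,"z":0,"wx":0,"wy":0,"wz":0},
    {"hand":1,"x":0,"y":0,"z":0,"wx":0,"wy":0,"wz":0},
    {"hand":1,"x":0,"y":0,"z":0,"wx":0,"wy":0,"wz":0},
  ],
)

```text
time_s: 2.7
ee_pos: [0.5621, -0.1047, 0.3361]
tcp_rot: [-0.176, -3.137, -0.001]
wrist_force: [-0.2, -0.0, -0.1]
finger_gap: 1.003
grasp_force: 0.0
```

Run:
```python
from h import *
c=cam('wrist'); save(c,'w3.png',(100,60,400,285),s=2.66); np.savez('pics/w3.npz',**{k:c[k] for k in('color','K','R','t')})
print(ray(c,(256,192)),bot.state()['ee_pos'])
```

```text
(array([ 0.49104546, -0.09760017,  0.47861774]), array([ 0.27673383, -0.02554017, -0.9606315 ])) [ 0.56209964 -0.10488187  0.33612733]
```

View pics/w3.png

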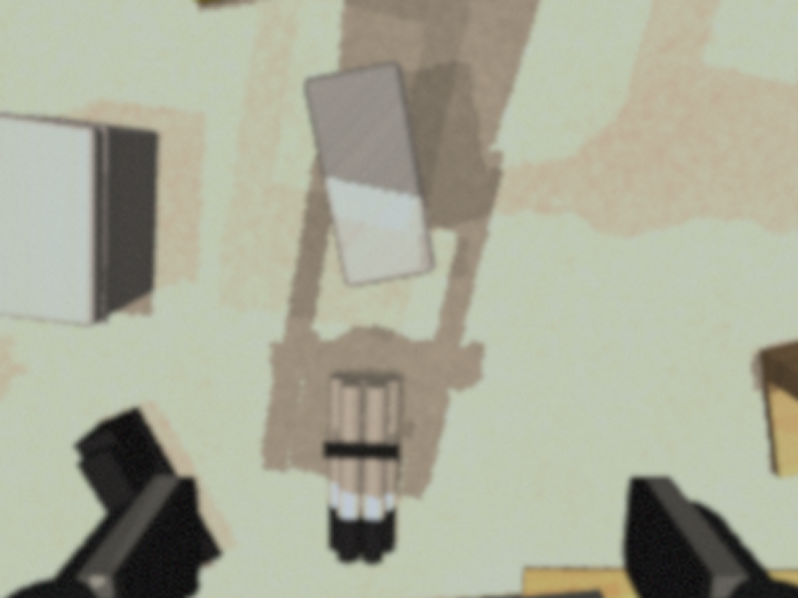

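The crop shows the sleeve mouth corners at about (105,97), (272,97), (272,440) and (120,440), scale 5. In w3 the tin's top-face corners are at about (305,78), (398,62), (433,268) and (350,286), scale 2.66. I'll cast rays and check sizes.

Run:
```python
from m import *
def quad(c,q,z,s,off,n):
    P=np.array([onz(c,(np.array(p)+.5)/s-.5+off,z)[:2] for p in q])*1000
    e=np.roll(P,-1,0)-P; 
    print(n,P.mean(0).round(1),np.hypot(*e.T).round(1),np.degrees(np.arctan2(e[:,1],e[:,0])).round(1))
f=np.load('pics/w2.npz'); c={k:f[k] for k in f}; o=np.array([185,95])
def X(a,b,d,e):
    L=lambda p,q:np.cross([*p,1.],[*q,1.]); k=np.cross(L(a,b),L(d,e)); return k[:2]/k[2]
L=((65,98),(82,450)); R=((302,95),(302,452)); T=((95,63),(272,66)); B=((110,482),(272,482))
quad(c,[X(*L,*T),X(*R,*T),X(*R,*B),X(*L,*B)],.093,5,o,'flaps')
quad(c,[(105,97),(273,97),(273,440),(120,440)],.08,5,o,'mouth')
f=np.load('pics/w3.npz'); c={k:f[k] for k in f}
quad(c,[(305,78),(398,62),(433,268),(350,286)],.14,2.66,np.array([100,60]),'tin')
# automatic refine: line fit to gradient maxima along each tin edge
g=cv2.cvtColor(c['color'],cv2.COLOR_RGB2GRAY); 
q=np.array([(305,78),(398,62),(433,268),(350,286)],np.float32)/2.66+[100,60]
q=cv2.cornerSubPix(g,q.astype(np.float32).reshape(-1,1,2),(4,4),(-1,-1),(3,30,.01)).reshape(-1,2)
quad(c,q,.14,1,0,'tin sub')
# wide tin left top edge distance
print('wide corners',[onz(c,(np.array(p))/2.66+[100,60],.1)[:2].round(3) for p in((93,125),(93,323))])
# scale check vs height: tin foot visible? top-cam second view of the tin top
f=np.load('pics/top0.npz'); t={k:f[k] for k in f}; print('in top cam',[proj(t,[*(onz(c,p,.14)[:2]),.14]).round(1) for p in q])
save(t,'topc.png',(170,160,320,230),s=5)
```

```text
flaps [514.5 199.1] [ 64.9 117.6  64.8 118.6] [ 82.5  -7.2 -96.6 172.9]
mouth [514.  199.1] [ 47.6 100.1  46.5 100.1] [ 83.4  -7.5 -96.6 173.1]
tin [ 503.7 -117.3] [41.6 92.5 40.6 94.8] [  92.7    3.6  -84.1 -175.7]
tin sub [ 503.6 -117.9] [40.9 93.7 42.1 94.4] [  93.8    4.5  -85.2 -176.2]
wide corners [array([ 0.464, -0.255]), array([ 0.565, -0.28 ])]
in top cam [array([299.3, 213.5]), array([286. , 214.3]), array([283.6, 184.1]), array([297.2, 183. ])]
```

View pics/topc.png

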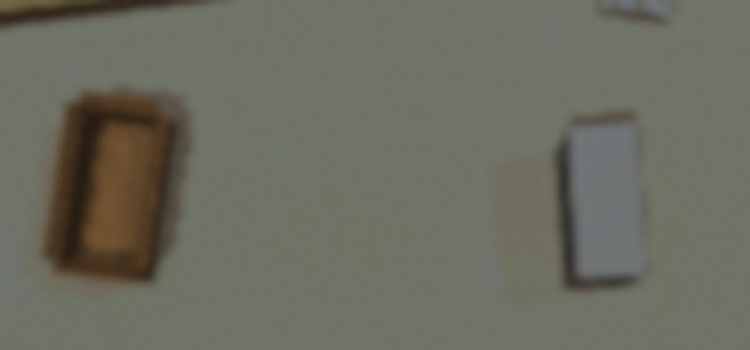

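Consistent sizes:
- **Tin:** (503.7, -117.6) mm, yaw +4.3°
- **Sleeve:** (514.2, 199.1) mm, yaw -7.1°
- **Fence:** normal at +7.7°

The top crop agrees roughly. It shows the tin's top spanning x 570-640 and the sleeve at 45-175. Next I move over the tin.

Call:
jog_arm(
  rows=[
    {"hand":1,"x":-20,"y":-4.3,"z":0,"wx":0,"wy":0,"wz":3.6},
    {"hand":1,"x":-20,"y":-4.3,"z":0,"wx":0,"wy":0,"wz":3.6},
    {"hand":1,"x":-18.4,"y":-4.1,"z":0,"wx":0,"wy":0,"wz":3.5},
    {"hand":1,"x":0,"y":0,"z":-25,"wx":0,"wy":0,"wz":0},
    {"hand":1,"x":0,"y":0,"z":-30,"wx":0,"wy":0,"wz":0},
    {"hand":1,"x":0,"y":0,"z":-30,"wx":0,"wy":0,"wz":0},
    {"hand":1,"x":0,"y":0,"z":-30,"wx":0,"wy":0,"wz":0},
    {"hand":1,"x":0,"y":0,"z":-10,"wx":0,"wy":0,"wz":0},
    {"hand":1,"x":0,"y":0,"z":0,"wx":0,"wy":0,"wz":0},
    {"hand":1,"x":0,"y":0,"z":0,"wx":0,"wy":0,"wz":0},
    {"hand":1,"x":0,"y":0,"z":0,"wx":0,"wy":0,"wz":0},
  ],
)

```text
time_s: 4.12
ee_pos: [0.5044, -0.1196, 0.2125]
tcp_rot: [-0.114, 3.137, -0.001]
wrist_force: [-0.2, -0.3, 0.5]
finger_gap: 1.001
grasp_force: 0.0
```

Call:
jog_arm(
  rows=[
    {"hand":1,"x":-0.7,"y":2,"z":-30,"wx":0,"wy":0,"wz":0.1},
    {"hand":1,"x":0,"y":0,"z":-30,"wx":0,"wy":0,"wz":0},
    {"hand":1,"x":0,"y":0,"z":-25,"wx":0,"wy":0,"wz":0},
    {"hand":1,"x":0,"y":0,"z":-13,"wx":0,"wy":0,"wz":0},
    {"hand":1,"x":0,"y":0,"z":0,"wx":0,"wy":0,"wz":0},
    {"hand":1,"x":0,"y":0,"z":0,"wx":0,"wy":0,"wz":0},
    {"hand":1,"x":0,"y":0,"z":0,"wx":0,"wy":0,"wz":0},
  ],
)

```text
time_s: 5.0
ee_pos: [0.5038, -0.1177, 0.1144]
tcp_rot: [-0.116, 3.137, -0.001]
wrist_force: [0.5, -0.8, 0.2]
finger_gap: 0.996
grasp_force: 0.0
```

Run:
```python
from h import *
c=cam('wrist'); save(c,'w4.png',(100,60,400,285),s=2.66); np.savez('pics/w4.npz',**{k:c[k] for k in('color','K','R','t')})
s=bot.state(); print(s['ee_pos'],s['wrist_force'])
print([((proj(c,p)-[100,60])*2.66).round() for p in ([.5515,-.1359+.0,.14],[.548,-.092,.14],[.5037,-.1176,.14],[.456,-.0993,.14],[.459,-.143,.14])])
```

```text
[ 0.50368361 -0.11766253  0.11415488] [-0.23857442  0.50347514  0.89643052]
[array([309., 748.]), array([526., 748.]), array([416., 547.]), array([548., 302.]), array([284., 300.])]
```

View pics/w4.png

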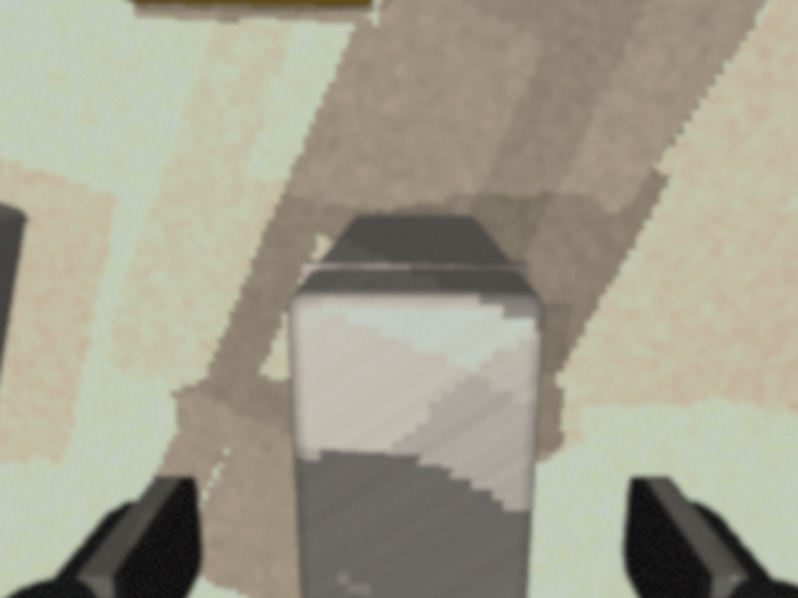

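The tin is centred between the fingers, with its near top edge at row ~297 against 301 predicted. That is within 1 mm and square, so I grip.

Call:
jog_arm(
  rows=[
    {"hand":0,"x":0,"y":0,"z":0,"wx":0,"wy":0,"wz":0},
    {"hand":0,"x":0,"y":0,"z":0,"wx":0,"wy":0,"wz":0},
    {"hand":0,"x":0,"y":0,"z":0,"wx":0,"wy":0,"wz":0},
    {"hand":0,"x":0,"y":0,"z":0,"wx":0,"wy":0,"wz":0},
    {"hand":0,"x":0,"y":0,"z":0,"wx":0,"wy":0,"wz":0},
    {"hand":0,"x":0,"y":0,"z":0,"wx":0,"wy":0,"wz":0},
    {"hand":0,"x":0,"y":0,"z":0,"wx":0,"wy":0,"wz":0},
    {"hand":0,"x":0,"y":0,"z":0,"wx":0,"wy":0,"wz":0},
  ],
)

```text
time_s: 6.05
ee_pos: [0.5034, -0.1175, 0.1135]
tcp_rot: [-0.116, 3.138, -0.001]
wrist_force: [1.7, -0.7, 4.2]
finger_gap: 0.506
grasp_force: 63.2
```

Call:
jog_arm(
  rows=[
    {"hand":0,"x":0,"y":0,"z":15,"wx":0,"wy":0,"wz":0},
    {"hand":0,"x":0,"y":0,"z":35,"wx":0,"wy":0,"wz":0},
    {"hand":0,"x":0,"y":0,"z":35,"wx":0,"wy":0,"wz":0},
    {"hand":0,"x":0,"y":0,"z":30,"wx":0,"wy":0,"wz":0},
    {"hand":0,"x":0,"y":15,"z":10,"wx":0,"wy":0,"wz":0},
    {"hand":0,"x":1,"y":30,"z":0,"wx":0,"wy":0,"wz":-1.3},
    {"hand":0,"x":1,"y":30,"z":0,"wx":0,"wy":0,"wz":-1},
    {"hand":0,"x":1,"y":30,"z":0,"wx":0,"wy":0,"wz":-1},
    {"hand":0,"x":1,"y":30,"z":0,"wx":0,"wy":0,"wz":-1},
    {"hand":0,"x":1,"y":30,"z":0,"wx":0,"wy":0,"wz":-1},
    {"hand":0,"x":1,"y":30,"z":0,"wx":0,"wy":0,"wz":-1},
    {"hand":0,"x":1,"y":30,"z":0,"wx":0,"wy":0,"wz":-1},
    {"hand":0,"x":1,"y":30,"z":0,"wx":0,"wy":0,"wz":-1},
    {"hand":0,"x":1,"y":30,"z":0,"wx":0,"wy":0,"wz":-1},
    {"hand":0,"x":1,"y":21.6,"z":0,"wx":0,"wy":0,"wz":-1},
    {"hand":0,"x":1,"y":10,"z":0,"wx":0,"wy":0,"wz":-1},
    {"hand":0,"x":0,"y":0,"z":0,"wx":0,"wy":0,"wz":0},
    {"hand":0,"x":0,"y":0,"z":0,"wx":0,"wy":0,"wz":0},
    {"hand":0,"x":0,"y":0,"z":0,"wx":0,"wy":0,"wz":0},
    {"hand":0,"x":0,"y":0,"z":0,"wx":0,"wy":0,"wz":0},
  ],
)

```text
time_s: 8.55
ee_pos: [0.5141, 0.1986, 0.2381]
tcp_rot: [0.195, 3.135, -0.0]
wrist_force: [0.1, 0.2, -5.0]
finger_gap: 0.504
grasp_force: 62.5
```

Run:
```python
from h import *
s=bot.state(); r=s['tcp_rot']; print(s['ee_pos'],np.degrees(2*np.arctan2(r[1],r[0]))-90,s['wrist_force'],s['joints'])
c=cam('wrist'); np.savez('pics/w5.npz',**{k:c[k] for k in('color','K','R','t')})
t=cam('scene'); np.savez('pics/s5.npz',**{k:t[k] for k in('color','K','R','t')})
a=cv2.resize(c['color'][40:340,120:400],(800,None) if 0 else (560,600)); b=cv2.resize(t['color'][140:240,270:340],None,fx=3,fy=6)[:600]
a=cv2.resize(c['color'][84:384,140:380],(480,600)); b=cv2.resize(t['color'][110:260,260:340],(320,600))
cv2.imwrite('pics/w5.png',np.hstack([a,b])[:,:,::-1])
```

```text
[0.51405909 0.19864876 0.23814202] 82.89877986137381 [ 0.12802125  0.17314358 -5.0465501 ] [ 2.25710282e-01  3.93156574e-02  1.71286347e+00 -1.08509481e-04
  1.38930361e+00 -1.22112679e+00]
```

View pics/w5.png

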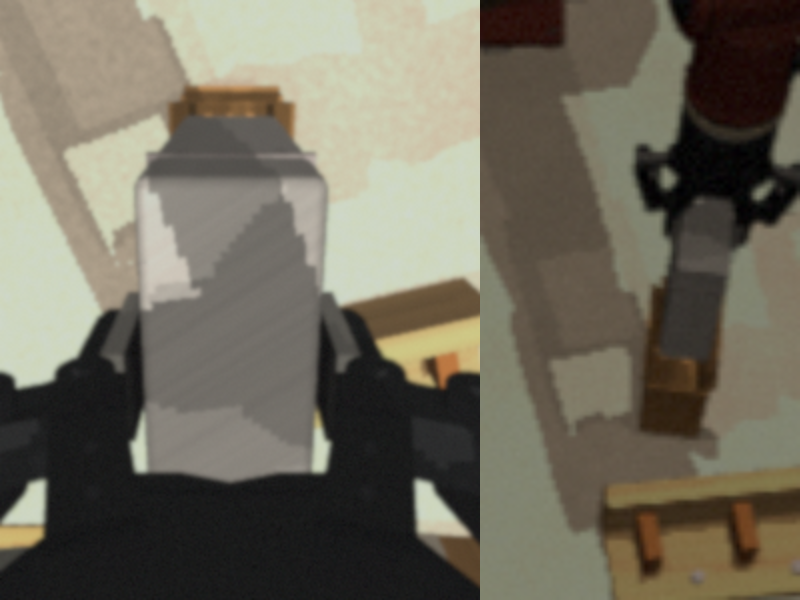

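The tin is laterally aligned with the sleeve: both are centred on crop column ~233, at the camera centre plane. Next I check along the long axis from the near edges, tin bottom at row ~118 and flap edge at row ~87 in the crop.

Run:
```python
from h import *
f=np.load('pics/w5.npz'); c={k:f[k] for k in f}
g=c['color'].astype(int); 
print('col profile R-B',[(v,int((g[v,246:266,0]-g[v,246:266,2]).mean()),int(g[v,246:266].mean())) for v in range(122,180)])
ax=np.array([np.cos(np.radians(-7.1)),np.sin(np.radians(-7.1))])
for v,z in((127,.093),(128,.093),(142,.1245),(143,.1245),(171,.2645),(172,.2645),(173,.2645)): print(v,z,((onz(c,(256,v),z)[:2]*1000-[514.1,198.6])@ax).round(2))
```

```text
col profile R-B [(122, 33, 190), (123, 37, 185), (124, 40, 180), (125, 44, 176), (126, 57, 167), (127, 81, 149), (128, 92, 131), (129, 81, 111), (130, 63, 89), (131, 54, 77), (132, 52, 75), (133, 53, 76), (134, 58, 82), (135, 63, 89), (136, 64, 90), (137, 63, 88), (138, 63, 88), (139, 63, 90), (140, 63, 94), (141, 54, 100), (142, 33, 99), (143, 15, 93), (144, 8, 90), (145, 7, 90), (146, 7, 89), (147, 7, 89), (148, 7, 88), (149, 7, 87), (150, 7, 87), (151, 7, 86), (152, 7, 86), (153, 8, 85), (154, 7, 84), (155, 7, 83), (156, 6, 82), (157, 6, 82), (158, 6, 81), (159, 7, 80), (160, 8, 84), (161, 8, 89), (162, 8, 89), (163, 7, 84), (164, 7, 81), (165, 6, 80), (166, 6, 80), (167, 6, 80), (168, 7, 80), (169, 7, 80), (170, 6, 81), (171, 7, 86), (172, 8, 96), (173, 9, 107), (174, 10, 116), (175, 11, 122), (176, 11, 125), (177, 11, 129), (178, 12, 132), (179, 12, 133)]
127 0.093 -58.32
128 0.093 -57.31
142 0.1245 -46.08
143 0.1245 -45.15
171 0.2645 -47.38
172 0.2645 -46.93
173 0.2645 -46.48
```

Call:
jog_arm(
  rows=[
    {"hand":0,"x":-0.5,"y":0.2,"z":-15,"wx":0,"wy":0,"wz":0},
    {"hand":0,"x":0,"y":0,"z":-15,"wx":0,"wy":0,"wz":0},
    {"hand":0,"x":0,"y":0,"z":-8,"wx":0,"wy":0,"wz":0},
    {"hand":0,"x":0,"y":0,"z":-5,"wx":0,"wy":0,"wz":0},
    {"hand":0,"x":0,"y":0,"z":-5,"wx":0,"wy":0,"wz":0},
    {"hand":0,"x":0,"y":0,"z":-4,"wx":0,"wy":0,"wz":0},
    {"hand":0,"x":0,"y":0,"z":0,"wx":0,"wy":0,"wz":0},
    {"hand":0,"x":0,"y":0,"z":0,"wx":0,"wy":0,"wz":0},
  ],
)

```text
time_s: 9.65
ee_pos: [0.5136, 0.1995, 0.1864]
tcp_rot: [0.193, 3.135, 0.0]
wrist_force: [-0.1, 0.2, -4.4]
finger_gap: 0.501
grasp_force: 62.5
```

Call:
jog_arm(
  rows=[
    {"hand":0,"x":0,"y":0,"z":-8,"wx":0,"wy":0,"wz":0},
    {"hand":0,"x":0,"y":0,"z":-10,"wx":0,"wy":0,"wz":0},
    {"hand":0,"x":0,"y":0,"z":-10,"wx":0,"wy":0,"wz":0},
    {"hand":0,"x":0,"y":0,"z":-10,"wx":0,"wy":0,"wz":0},
    {"hand":0,"x":0,"y":0,"z":-10,"wx":0,"wy":0,"wz":0},
    {"hand":0,"x":0,"y":0,"z":-8,"wx":0,"wy":0,"wz":0},
    {"hand":0,"x":0,"y":0,"z":-5,"wx":0,"wy":0,"wz":0},
    {"hand":0,"x":0,"y":0,"z":0,"wx":0,"wy":0,"wz":0},
    {"hand":0,"x":0,"y":0,"z":0,"wx":0,"wy":0,"wz":0},
  ],
)

```text
time_s: 10.78
ee_pos: [0.5138, 0.1995, 0.1255]
tcp_rot: [0.193, 3.135, 0.0]
wrist_force: [0.1, 0.3, -4.7]
finger_gap: 0.502
grasp_force: 62.6
```

Call:
jog_arm(
  rows=[
    {"hand":0,"x":0,"y":0,"z":-3,"wx":0,"wy":0,"wz":0},
    {"hand":0,"x":0,"y":0,"z":-2,"wx":0,"wy":0,"wz":0},
    {"hand":0,"x":0,"y":0,"z":-1.5,"wx":0,"wy":0,"wz":0},
    {"hand":0,"x":0,"y":0,"z":-1,"wx":0,"wy":0,"wz":0},
    {"hand":0,"x":0,"y":0,"z":-0.5,"wx":0,"wy":0,"wz":0},
    {"hand":0,"x":0,"y":0,"z":0,"wx":0,"wy":0,"wz":0},
    {"hand":0,"x":0,"y":0,"z":0,"wx":0,"wy":0,"wz":0},
  ],
)

```text
time_s: 11.65
ee_pos: [0.5136, 0.1994, 0.1175]
tcp_rot: [0.193, 3.135, 0.0]
wrist_force: [-1.1, -0.6, 1.6]
finger_gap: 0.503
grasp_force: 63.0
```

The tin is home: TCP rose 4 mm relative to the grasp, with floor contact felt. Next I rotate about +14.8° and move 60 mm along the fence normal.

Call:
jog_arm(
  rows=[
    {"hand":0,"x":0,"y":0,"z":0,"wx":0,"wy":0,"wz":2},
    {"hand":0,"x":5,"y":0.7,"z":0,"wx":0,"wy":0,"wz":2.5},
    {"hand":0,"x":8,"y":1.1,"z":0,"wx":0,"wy":0,"wz":2.5},
    {"hand":0,"x":8,"y":1.1,"z":0,"wx":0,"wy":0,"wz":2.5},
    {"hand":0,"x":8,"y":1.1,"z":0,"wx":0,"wy":0,"wz":2.5},
    {"hand":0,"x":8,"y":1.1,"z":0,"wx":0,"wy":0,"wz":2},
    {"hand":0,"x":8,"y":1.1,"z":0,"wx":0,"wy":0,"wz":0.8},
    {"hand":0,"x":8,"y":1.1,"z":0,"wx":0,"wy":0,"wz":0},
    {"hand":0,"x":6.5,"y":0.8,"z":0,"wx":0,"wy":0,"wz":0},
    {"hand":0,"x":0,"y":0,"z":0,"wx":0,"wy":0,"wz":0},
    {"hand":0,"x":0,"y":0,"z":0,"wx":0,"wy":0,"wz":0},
  ],
)

```text
time_s: 13.02
ee_pos: [0.5741, 0.2077, 0.1176]
tcp_rot: [-0.212, 3.132, 0.001]
wrist_force: [2.6, 0.8, 3.9]
finger_gap: 0.502
grasp_force: 63.5
```

Run:
```python
from h import *
s=bot.state(); r=s['tcp_rot']; print(s['ee_pos'],np.degrees(2*np.arctan2(r[1],r[0]))-90,s['wrist_force'],s['torque'])
P=s['ee_pos'][:2]*1000; n=np.array([np.cos(np.radians(7.74)),np.sin(np.radians(7.74))]); print('dist',(P-[637.9,248.4])@n)
c=cam('wrist'); np.savez('pics/w6.npz',**{k:c[k] for k in('color','K','R','t')})
t=cam('scene'); np.savez('pics/s6.npz',**{k:t[k] for k in('color','K','R','t')})
a=cv2.resize(c['color'][134:384,140:380],(480,500)); b=cv2.resize(t['color'][150:275,260:340],(320,500))
cv2.imwrite('pics/w6.png',np.hstack([a,b])[:,:,::-1])
```

```text
[0.57411004 0.20770079 0.11758472] 97.73983154493425 [2.55658641 0.83681181 3.86672998] [ 0.14459022 -0.38791102  0.01630839]
dist -68.6900844257276
```

View pics/w6.png

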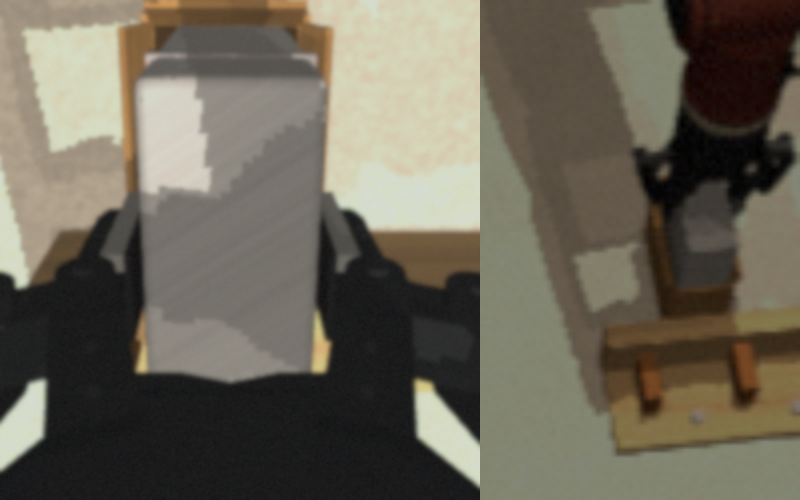

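The tool is square: the fence foot reads level at row ~232 on both sides of the tin, and the sleeve followed the turn. Next I approach gently.

Call:
jog_arm(
  rows=[
    {"hand":0,"x":3,"y":0.4,"z":0,"wx":0,"wy":0,"wz":0},
    {"hand":0,"x":4,"y":0.5,"z":0,"wx":0,"wy":0,"wz":0},
    {"hand":0,"x":3,"y":0.4,"z":0,"wx":0,"wy":0,"wz":0},
    {"hand":0,"x":2,"y":0.3,"z":0,"wx":0,"wy":0,"wz":0},
    {"hand":0,"x":1,"y":0.1,"z":0,"wx":0,"wy":0,"wz":0},
    {"hand":0,"x":1,"y":0.1,"z":0,"wx":0,"wy":0,"wz":0},
    {"hand":0,"x":0,"y":0,"z":0,"wx":0,"wy":0,"wz":0},
    {"hand":0,"x":0,"y":0,"z":0,"wx":0,"wy":0,"wz":0},
  ],
)

```text
time_s: 14.12
ee_pos: [0.586, 0.2094, 0.1175]
tcp_rot: [0.212, -3.132, 0.0]
wrist_force: [-4.2, -0.6, 8.4]
finger_gap: 0.503
grasp_force: 64.3
```

Call:
jog_arm(
  rows=[
    {"hand":0,"x":1,"y":0.1,"z":0,"wx":0,"wy":0,"wz":0},
    {"hand":0,"x":1,"y":0.2,"z":0,"wx":0,"wy":0,"wz":0},
    {"hand":0,"x":0,"y":0,"z":0,"wx":0,"wy":0,"wz":0},
    {"hand":0,"x":0,"y":0,"z":0,"wx":0,"wy":0,"wz":0},
  ],
)

```text
time_s: 14.62
ee_pos: [0.588, 0.2096, 0.1176]
tcp_rot: [0.213, -3.132, 0.0]
wrist_force: [-4.3, -0.4, 9.1]
finger_gap: 0.502
grasp_force: 64.2
```

Still sliding (2 mm gained, force unchanged, so this is friction). Continue.

Call:
jog_arm(
  rows=[
    {"hand":0,"x":1,"y":0.1,"z":0,"wx":0,"wy":0,"wz":0},
    {"hand":0,"x":1,"y":0.2,"z":0,"wx":0,"wy":0,"wz":0},
    {"hand":0,"x":0,"y":0,"z":0,"wx":0,"wy":0,"wz":0},
    {"hand":0,"x":0,"y":0,"z":0,"wx":0,"wy":0,"wz":0},
  ],
)

```text
time_s: 15.12
ee_pos: [0.5884, 0.2097, 0.1176]
tcp_rot: [0.213, -3.129, 0.001]
wrist_force: [-11.7, -3.6, 14.2]
finger_gap: 0.502
grasp_force: 64.7
```

Call:
jog_arm(
  rows=[
    {"hand":0,"x":0.5,"y":0.1,"z":-0.1,"wx":0,"wy":0,"wz":0},
    {"hand":0,"x":0,"y":0,"z":0,"wx":0,"wy":0,"wz":0},
    {"hand":0,"x":0,"y":0,"z":0,"wx":0,"wy":0,"wz":0},
    {"hand":0,"x":0,"y":0,"z":0,"wx":0,"wy":0,"wz":0},
  ],
)

```text
time_s: 15.62
ee_pos: [0.5884, 0.2097, 0.1176]
tcp_rot: [0.213, -3.128, 0.002]
wrist_force: [-12.9, -3.6, 15.5]
finger_gap: 0.504
grasp_force: 64.9
```

Run:
```python
from h import *
c=cam('wrist'); t=cam('scene'); u=cam('top')
s=bot.state(); print(s['ee_pos'],s['wrist_force'],s['torque'],s['tcp_rot'])
R=cv2.Rodrigues(s['tcp_rot'])[0]; print('tool z',R[:,2],'yaw',np.degrees(np.arctan2(R[1,1],R[0,1])))
a=cv2.resize(c['color'][134:384,140:380],(480,500)); b=cv2.resize(t['color'][150:275,260:340],(320,500))
cv2.imwrite('pics/w7.png',np.hstack([a,b])[:,:,::-1])
```

```text
[0.58841138 0.20968302 0.11760023] [-14.3461362   -2.71782523  15.99289811] [-0.34169073  2.01050045  0.08533344] [ 2.13007171e-01 -3.12754042e+00  1.71421195e-03]
tool z [-0.00671643 -0.00155363 -0.99997624] yaw 97.79256905477195
```

View pics/w7.png

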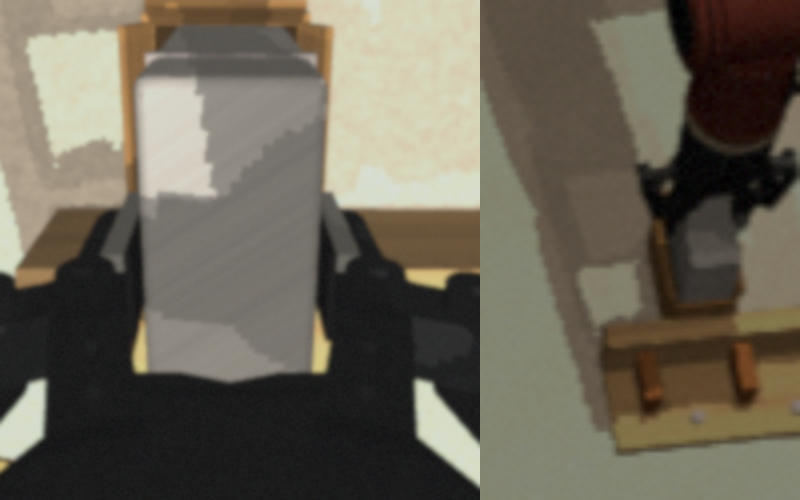

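The sleeve stands against the fence, which is level at row ~210 either side, and the tin is home. The tool leans 0.4° toward the fence, so I correct that and watch the forces.

Call:
jog_arm(
  rows=[
    {"hand":0,"x":0,"y":0,"z":0,"wx":0.03,"wy":-0.25,"wz":0},
    {"hand":0,"x":0,"y":0,"z":0,"wx":0,"wy":0,"wz":0},
    {"hand":0,"x":0,"y":0,"z":0,"wx":0,"wy":0,"wz":0},
    {"hand":0,"x":0,"y":0,"z":0,"wx":0,"wy":0,"wz":0},
  ],
)

```text
time_s: 16.27
ee_pos: [0.5885, 0.2097, 0.1176]
tcp_rot: [0.213, -3.132, 0.001]
wrist_force: [-12.4, -2.7, 15.2]
finger_gap: 0.504
grasp_force: 65.0
```

Run:
```python
from h import *
for i in range(6):
    cam('wrist'); s=bot.state(); R=cv2.Rodrigues(s['tcp_rot'])[0]; print(s['wrist_force'].round(1),s['torque'].round(2),R[:2,2].round(4),s['ee_pos'].round(4))
```

```text
[-13.2  -2.9  15.3] [-0.4   2.14  0.14] [-0.0023 -0.001 ] [0.5884 0.2097 0.1176]
[-13.   -2.4  15.4] [-0.41  2.17  0.13] [-0.0024 -0.001 ] [0.5884 0.2097 0.1176]
[-12.9  -2.6  15.8] [-0.43  2.09  0.12] [-0.0023 -0.001 ] [0.5885 0.2097 0.1176]
[-12.6  -2.5  15.6] [-0.4   2.14  0.12] [-0.0023 -0.001 ] [0.5885 0.2097 0.1176]
[-12.4  -1.8  15.8] [-0.38  2.12  0.14] [-0.0024 -0.001 ] [0.5884 0.2097 0.1176]
[-12.   -3.2  15.1] [-0.41  2.11  0.16] [-0.0024 -0.001 ] [0.5884 0.2097 0.1176]
```

Call:
jog_arm(
  rows=[
    {"hand":0,"x":0.6,"y":0.1,"z":0,"wx":0.01,"wy":-0.1,"wz":0},
    {"hand":0,"x":0.6,"y":0.1,"z":0,"wx":0,"wy":0,"wz":0},
    {"hand":0,"x":0,"y":0,"z":0,"wx":0,"wy":0,"wz":0},
    {"hand":0,"x":0,"y":0,"z":0,"wx":0,"wy":0,"wz":0},
    {"hand":0,"x":0,"y":0,"z":0,"wx":0,"wy":0,"wz":0},
    {"hand":0,"x":0,"y":0,"z":0,"wx":0,"wy":0,"wz":0},
  ],
)

```text
time_s: 17.32
ee_pos: [0.5885, 0.2097, 0.1176]
tcp_rot: [0.213, -3.131, 0.002]
wrist_force: [-17.7, -3.4, 19.4]
finger_gap: 0.503
grasp_force: 65.4
```

Run:
```python
from h import *
for i in range(8):
    cam('wrist'); s=bot.state(); R=cv2.Rodrigues(s['tcp_rot'])[0]; print(s['wrist_force'].round(1),s['torque'].round(2),R[:2,2].round(4),s['ee_pos'].round(4))
```

```text
[-17.5  -3.7  19.1] [-0.5   2.86  0.1 ] [-0.0032 -0.0014] [0.5885 0.2097 0.1176]
[-16.4  -4.3  19.1] [-0.52  2.85  0.12] [-0.0032 -0.0014] [0.5885 0.2097 0.1176]
[-17.3  -4.4  19.1] [-0.51  2.87  0.09] [-0.0032 -0.0014] [0.5885 0.2097 0.1176]
[-17.8  -4.1  19.4] [-0.55  2.89  0.1 ] [-0.0033 -0.0014] [0.5885 0.2097 0.1176]
[-16.7  -4.   19.3] [-0.49  2.84  0.11] [-0.0032 -0.0014] [0.5885 0.2097 0.1176]
[-17.1  -4.5  18.9] [-0.52  2.87  0.08] [-0.0032 -0.0014] [0.5885 0.2097 0.1176]
[-17.3  -3.4  19. ] [-0.54  2.86  0.08] [-0.0032 -0.0013] [0.5885 0.2097 0.1176]
[-17.3  -3.5  19.4] [-0.52  2.8   0.11] [-0.0032 -0.0014] [0.5885 0.2097 0.1176]
```

Call:
jog_arm(
  rows=[
    {"hand":0,"x":0,"y":0,"z":0.3,"wx":0,"wy":0,"wz":0},
    {"hand":0,"x":0,"y":0,"z":0,"wx":0,"wy":0,"wz":0},
    {"hand":0,"x":0,"y":0,"z":0,"wx":0,"wy":0,"wz":0},
    {"hand":0,"x":0,"y":0,"z":0,"wx":0,"wy":0,"wz":0},
  ],
)

```text
time_s: 18.23
ee_pos: [0.5885, 0.2097, 0.1176]
tcp_rot: [0.213, -3.131, 0.002]
wrist_force: [-17.0, -4.2, 16.9]
finger_gap: 0.504
grasp_force: 65.2
```

Run:
```python
from h import *
for i in range(5):
    cam('wrist'); s=bot.state(); R=cv2.Rodrigues(s['tcp_rot'])[0]; print(s['wrist_force'].round(1),R[:2,2].round(4),s['ee_pos'].round(4))
```

```text
[-15.6  -4.1  17.4] [-0.0033 -0.0014] [0.5885 0.2097 0.1176]
[-16.6  -3.9  17.5] [-0.0033 -0.0014] [0.5885 0.2097 0.1176]
[-16.6  -3.4  18.8] [-0.0033 -0.0014] [0.5885 0.2097 0.1176]
[-17.4  -3.2  16.6] [-0.0033 -0.0014] [0.5885 0.2097 0.1176]
[-17.4  -3.4  17.3] [-0.0032 -0.0013] [0.5885 0.2097 0.1176]
```

Run:
```python
from h import *
c=cam('top'); a=cv2.resize(c['color'][125:215,135:235],(600,540),interpolation=cv2.INTER_CUBIC); cv2.imwrite('pics/t8.png',cv2.convertScaleAbs(a[:,:,::-1],alpha=1.6))
```

```text
(no output)
```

View pics/t8.png

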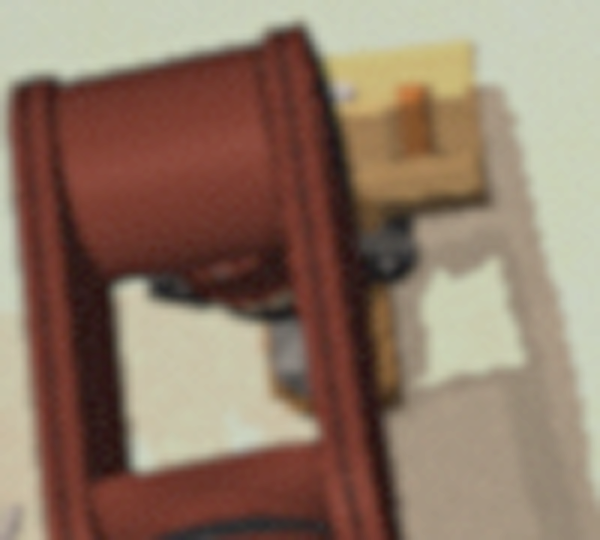

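The arm hides most of the top view, but the sleeve's visible edge at about (395,340) runs square to the fence, whose front edge is near (420,205), and nothing else is disturbed. The push is steady, so I hand in.

```bash
python3 -c "
from cell import bot
print(bot.sign_off())"
```

```text
the job is handed in; nothing more can be done
None
```

I handed the job in with the tin fully down in the sleeve and the arm still holding a steady push of about 17 N (1.7 kg) into the fence and 17 N down; the arm hid the contact line in the last picture, so I judged flatness from the force and the square tool angle.

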